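# Tip the ratchet tray into the bin and let it down again

### The job

Stand the grey bin close against the tipping stand, below the open lip of its tray, then pull the lever over to its third notch and let go, so that the tray stays tipped and both parts on it slide into the bin. When they are in, press the release button and keep it down until the tray has dropped back level. Do not touch the two parts with the gripper, and leave the other things on the desk alone.

Things in the scene. Friction and masses are not known exactly. Their poses are not given: they have to be found in the camera images.
- tipper: Grey tipping stand, fixed. Origin: on the desk under the middle of the tray's hinge line; z up; the tray tips towards its -y. Base plate x -117 to 50, y -8 to 142, 8 mm thick. Pillars at x = +-46 mm (to y = -11 mm) carry the hinge line (along x) 120 mm up. A 34 mm square column at x -95, y 120 mm bears the button.
- tray_lip (a point): Middle of the upper edge of the tray's open end, 60 mm to the stand's -y of the hinge line. Aluminium tray 72 mm wide, walls 14 mm above its floor, from this lip to y = 125 mm; level, its underside is 120 mm up. In notch 3 the lip is at y = -50, 86 mm up, and the far end 210 mm up. Parts slide off at 0.35 to 0.6 rad and land within 110 mm beyond the pillars.
- tip_tray (a joint): Angle of tray and lever (one rigid part), rad: 0 = level, limit 0.96; grows as the lever goes towards the stand's -y. Ratchet notches at 0.22, 0.44, 0.66, 0.88; let go, it falls back to the last notch passed (for notch 3 go to 0.73). Weight and spring pull it to 0; moving it takes 3 to 8 N at the grip. Marks on the plate by the lever: thin = home, four thick = notches.
- lever_grip (a point): Middle of the lever's black cross grip, a round bar 17 mm thick and 56 mm long along the stand's x; the lever's rod is 27 mm away on the tray's side. It swings about tipper_hinge at 130 mm; at angle 0 it leans 0.15 rad from upright to the stand's +y (249 mm above the desk), in notch 3 0.51 rad to -y.
- tipper_hinge (a point): Fixed point on the hinge line (120 mm up, axis = the stand's x), beside the middle of the lever grip.
- release_button (a joint): Travel of the release button, m: 0 = up, 0.009 = fully down. About 3 N to start, 5 N fully down. From 0.007 on it frees the ratchet; the tray then falls back in about 1 s if it is kept down; let up early, the tray catches in a lower notch.
- button_top (a point): Centre of the top of the black release button, 22 mm in diameter, 127 mm above the desk; it moves straight down.
- bin: Loose open grey bin, 96 (its x) by 120 (y) by 42 mm high, walls 5 mm, 0.16 kg. Origin: centre of its underside. To lift it: an upright tab on the middle of its -y wall, 44 mm wide along x, 12 mm thick (y -60 to -48 mm), top 78 mm above the underside. Place: tab away from the stand, axes parallel, +y wall just before the pillars (centre at stand x 0, y -76 mm).
- collar_ring: Turned aluminium collar, 39 mm across, 11 mm high, on the tray. Origin: centre of its underside. Must not be touched by the gripper.
- rubber_cap: Black rubber dust cap, 49 mm across, 22 mm high, on the tray. Origin: centre of its underside. Must not be touched by the gripper.
- oil_bottle: Bystander: small dropper bottle, 29 x 29 x 76 mm, standing. Origin: centre of its underside.
- objective_can: Bystander: black screw-top can, 36 mm across, 50 mm high. Origin: centre of its underside.
- flashlight: Bystander: red pocket lamp standing upright, 40 x 35 x 88 mm. Origin: centre of its underside.
- spare_eyepiece: Bystander: spare eyepiece, 33 mm across, 45 mm high, standing. Origin: centre of its underside.
- tape_roll: Bystander: roll of clear tape lying flat, 60 mm across, 15 mm high. Origin: centre of its underside.

How it is judged:
By the outcome, as a careful person would: the job done as asked, in the order asked, and still so for the second after the job is handed in, with the robot touching nothing.
It also fails if it takes over 67 s, if anything falls off the work surface, if the arm or the gripper's body presses on something with over 40 N, if the wrist force passes 120 N, or if a joint passes its speed limit or range.

### The arm

A 6-joint arm with a two-finger parallel gripper is mounted at the origin on a cart in front of the work surface, level with it; the furniture and walls round the work are solid. World frame = base frame: x ahead of the robot, y to its left, z up, the work surface at z = 0. Lengths are in m, angles in rad, forces in N, time in s.
With the tool pointing down it reaches from about 0.225 to 0.875 m from the base axis. Payload 3.4 kg.
Tool frame: the origin (TCP) lies on the centre line of the jaws, within the pads' length; the fingertips stand 14 mm ahead of it and the grasp point (between the pads) lies 5 mm behind it; z points along the fingers, y is the line along which they close (so a half turn about z gives the same grasp; the last joint's range is limited). The gripper opens to 85 mm and grips with 20 to 120 N. Pads are 22 mm wide; open, the fingers measure 114 mm over their backs; the gripper's body (76 mm by 85 mm) begins 54 mm behind the grasp point. The pads swing forward as they close: fully open they stand 13 mm farther back than shut.
Start: joints at [1.043, 0.276, 1.505, -0, 1.361, -0.121], TCP at [0.228, 0.528, 0.245] pointing down, gripper open.
Joint ranges: [-2.89, 2.89], [-0.75, 2.08], [0.22, 2.7], [-1.18, 4.32], [0.11, 2.71], [-2.7, 2.7]. Speed limits (rad/s): [2.57, 2.57, 3.14, 3.14, 3.14, 3.14].

### API

Orientations are given as a unit quaternion [w, x, y, z].
In Python, from rig import manip, eyes gives the robot as it stands.
- The arm moves only by the shell command python3 -m creep 'ROWS' [FORCE]. ROWS is JSON, a list of rows, each a list of 5 numbers: the opening, from 0 (shut) to 1 (fully open), then the shift along the tool's x, y, z normalised to -1 to 1, where 1 is 0.5 m, then the turn about the tool's z normalised to -1 to 1, where 1 is 360 degrees. In form: [[fingers, dx, dy, dz, spin], ...]. A call has 1 to 10 rows; each row is the pose to reach, as a shift and turn from the pose commanded when the call began, along the tool's axes at that moment, turning the shorter way round; what a row does not reach only later rows make up. A row lasts 1/10 s, in which the tool goes at most 50 mm and 8.59 degrees, less where a joint would pass 70% of its speed; a pose out of reach is approached as far as the arm can. A call with a number of a shift or a turn outside -1 to 1 is refused whole. A call with a gripper value outside its range is refused whole. The fingers move at their own pace and stop on an object; FORCE is the grip in N (left out, the last holds). Time passes only in rows, so rows that repeat a pose let the fingers close. It gives the time, the measured TCP pose, the force, the opening and the grip force at its end, in the units of the state.
- manip.get_state(): the state, without advancing time (a new reading comes with each control period).
- eyes.get_image(name): name is "scene" or "top" or "wrist"; returns a dict with "frame" (400x640x3 uint8, red, green, blue), "fx", "fy", "cx", "cy" (pixels), "k1" (the pictures are not rectified: a ray, as slopes to the right and down, at radius r is drawn at 1 + k1 r^2 times it, then the intrinsics apply), "R" (3x3) and "t" (3): a world point X has camera coordinates R X + t. Camera axes: x right, y down, z forward; pixel columns grow to the right and rows downward; lengths in m; the calibration is good to about 2 mm. A picture is of the moment at which its call begins. There is no depth.
- manip.sign_off(): hands the job in; it is judged then, once.
Trained networks look in the newest picture that a camera, given by its name, has taken for a name from the list of things; names that differ only in an ending like _2 or _b are one class to them, and where a whole thing is asked for, a point or a joint stands for the part that bears it (a point fixed in the world has none). Each returns a list of dicts, best first, with "confidence" (0 to 1); they miss things now and then, are a little off and sometimes report something else, mostly with a low value. They report only what shows in the picture. A call takes as long as a camera call.
- eyes.regions_of(camera, label): "mask" (400x640 bool, what is visible of it) and "bbox" ([left, top, right, bottom] in pixels, round what is visible of it).
- eyes.place_of(camera, label): "centre" ([column, row] in pixels: a listed point, or the origin of a listed thing).
The state is a dict: "clock": time; "qpos": joint angles; "qd": joint speeds; "effort": joint torques, N m; "position": TCP position; "ee_rot": TCP orientation; "contact_force": force on the tool from outside, world axes, zero at the start; "moment": the same for the moment, N m; "width": finger opening in m; "gripper_force": force on a finger pad.
Only numpy, scipy, OpenCV 4.12 (cv2) and the standard library are available. Lean on these libraries where they do the work, as an engineer would, in place of code of your own. Each camera call takes 0.05 s, during which the arm holds its last target. There are 200 camera calls.

## Working session

There is one attempt and no reset: what is moved stays moved. The work goes in short steps, Python scripts to look and compute and a shell command to move; the robot and the scene stay as the last step left them, time stands still between calls to the robot, and variables do not carry over. Pictures are saved under pics/ and viewed, at most 12 in all, crops included, and the job is handed in when it is done.

```bash
ls; mkdir -p pics; cat > h.py <<'E'
import numpy as np, cv2
from rig import manip, eyes
from scipy.spatial.transform import Rotation as Ro
def ray(im,uv):
    d=np.array([(uv[0]-im["cx"])/im["fx"],(uv[1]-im["cy"])/im["fy"]]);s=d.copy()
    for _ in range(30): s=d/(1+im["k1"]*(s@s))
    R=np.array(im["R"]);return -R.T@np.array(im["t"]),R.T@np.array([s[0],s[1],1])
def atz(im,uv,z):
    o,v=ray(im,uv);return o+v*(z-o[2])/v[2]
def proj(im,X):
    c=np.array(im["R"])@X+np.array(im["t"]);s=c[:2]/c[2];s=s*(1+im["k1"]*(s@s))
    return np.array([s[0]*im["fx"]+im["cx"],s[1]*im["fy"]+im["cy"]])
def tri(obs):
    A=np.zeros((3,3));b=np.zeros(3)
    for im,uv in obs:
        o,v=ray(im,uv);v/=np.linalg.norm(v);P=np.eye(3)-np.outer(v,v);A+=P;b+=P@o
    return np.linalg.solve(A,b)
def save(im,n): cv2.imwrite("pics/"+n,im["frame"][:,:,::-1])
E
python3 - <<'E'
from h import *
ims={c:eyes.get_image(c) for c in("scene","top")}
a=np.vstack([ims[c]["frame"] for c in ims]);cv2.imwrite("pics/a.png",cv2.resize(a,(480,600),interpolation=cv2.INTER_AREA)[:,:,::-1])
save(ims["scene"],"s0.png");save(ims["top"],"t0.png")
for l in "tipper tray_lip lever_grip button_top tipper_hinge bin collar_ring rubber_cap oil_bottle objective_can flashlight spare_eyepiece tape_roll".split():
    o=[]
    for c in ims:
        r=eyes.place_of(c,l)
        print(l,c,[(np.round(x["centre"]).tolist(),round(x["confidence"],2)) for x in r[:2]], end=" ")
        if r: o.append((ims[c],r[0]["centre"])); print(atz(*o[-1],{"tray_lip":.135,"lever_grip":.249,"button_top":.127,"collar_ring":.12,"rubber_cap":.12}.get(l,0)).round(3),end=" ")
    print("TRI",tri(o).round(3) if len(o)>1 else "")
print(manip.get_state())
E
```

```text
pics
tipper scene [([328.0, 238.0], 0.79), ([292.0, 180.0], 0.57)] [ 0.55  -0.141 -0.   ] tipper top [([317.0, 189.0], 0.76)] [ 0.548 -0.143  0.   ] TRI [ 0.548 -0.143  0.002]
tray_lip scene [([340.0, 216.0], 0.9)] [ 0.535 -0.207  0.135] tray_lip top [([337.0, 186.0], 0.81)] [ 0.534 -0.215  0.135] TRI [ 0.531 -0.214  0.142]
lever_grip scene [([292.0, 182.0], 0.74)] [ 0.444 -0.125  0.249] lever_grip top [([309.0, 205.0], 0.88)] [ 0.447 -0.123  0.249] TRI [ 0.447 -0.123  0.247]
button_top scene [([275.0, 201.0], 0.65), ([298.0, 224.0], 0.53)] [ 0.45  -0.025  0.127] button_top top [([279.0, 208.0], 0.42), ([370.0, 196.0], 0.19)] [ 0.454 -0.015  0.127] TRI [ 0.456 -0.015  0.118]
tipper_hinge scene [] tipper_hinge top [([314.0, 207.0], 0.96), ([421.0, 186.0], 0.31)] [ 0.478 -0.133  0.   ] TRI 
bin scene [([369.0, 279.0], 0.74), ([439.0, 313.0], 0.38)] [ 0.52  -0.339  0.   ] bin top [([372.0, 200.0], 0.92)] [ 0.505 -0.352  0.   ] TRI [ 0.503 -0.351  0.022]
collar_ring scene [([315.0, 204.0], 0.4)] [ 0.531 -0.108  0.12 ] collar_ring top [([306.0, 184.0], 0.47)] [ 0.543 -0.107  0.12 ] TRI [ 
[... 961 characters left out ...]
ock': 1.4, 'qpos': array([ 1.04298186e+00,  2.75918929e-01,  1.50486982e+00, -2.06868928e-05,
        1.36071627e+00, -1.20977958e-01]), 'qd': array([-2.70327244e-04, -1.91989442e-05,  1.81356200e-03,  8.60801063e-05,
       -6.98051722e-04,  1.23636248e-03]), 'effort': array([ 1.48400428e-03, -4.16646481e+01, -2.46095484e+01, -1.96251158e-04,
        1.34095540e-04, -2.41563629e-05]), 'position': array([0.22755212, 0.52810346, 0.24532926]), 'ee_rot': array([2.35547808e-05, 2.02016168e-01, 9.79382186e-01, 3.83078445e-05]), 'contact_force': array([0.12225941, 0.56597069, 0.28499401]), 'moment': array([ 0.01449699, -0.02601214, -0.02427579]), 'gripper_force': 0.0, 'width': 0.08556884288461969}
```

```bash
python3 - <<'E'
import cv2,numpy as np
s=cv2.imread("pics/s0.png")[140:360,200:480];t=cv2.imread("pics/t0.png")[140:270,210:470]
s=cv2.resize(s,None,fx=2.8,fy=2.8)[:, :]; t=cv2.resize(t,None,fx=3,fy=3)
cv2.imwrite("pics/s1.png",cv2.resize(s,(760,597)));cv2.imwrite("pics/t1.png",t)
E
```

```text
(no output)
```

View pics/s1.png

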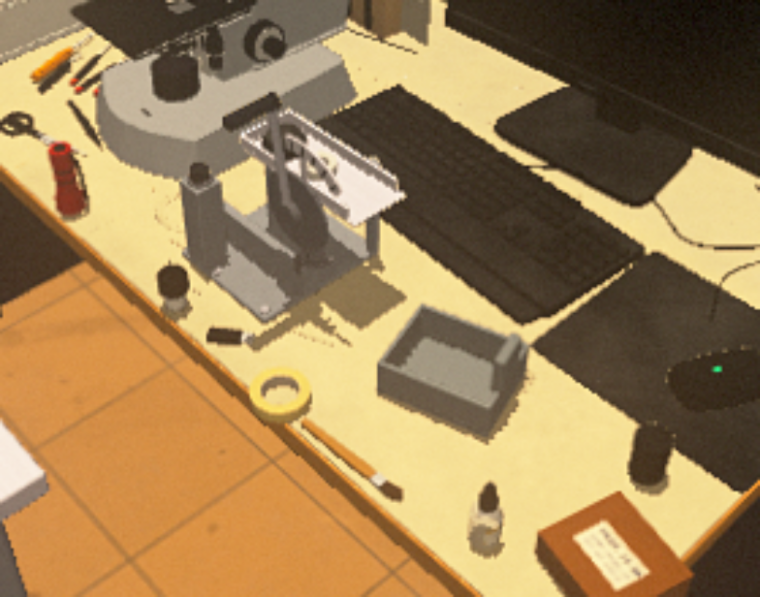

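View pics/t1.png

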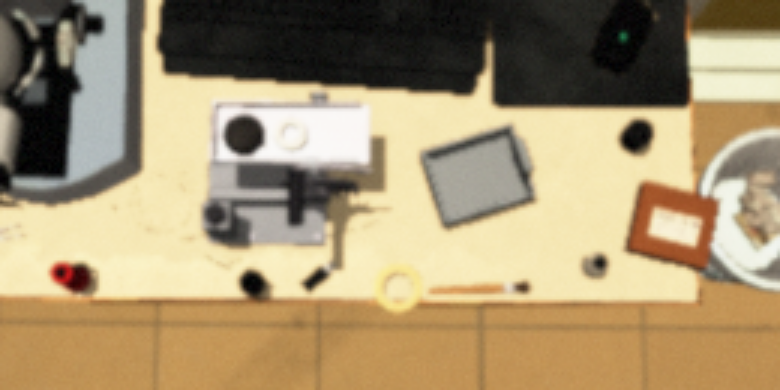

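The scene view shows the stand mid-picture at about (310,215). The bin is at (369,279) with its tab on the far right (world −y). The bystanders are all clear of the path, and the top view shows both parts on the tray. The network detections match what I see. Next I'll refine the bin and stand poses by fitting silhouettes.

```bash
cat >> h.py <<'E'
from scipy.optimize import minimize
def box(x0,x1,y0,y1,z0,z1): return np.array([[x,y,z] for x in(x0,x1) for y in(y0,y1) for z in(z0,z1)])/1000
BIN=[box(-48,48,-60,60,0,42),box(-22,22,-60,-48,0,78)]
def tf(p,X): c,s=np.cos(p[2]),np.sin(p[2]);return X@np.array([[c,s,0],[-s,c,0],[0,0,1]])+[p[0],p[1],0]
def sil(im,p,parts):
    m=np.zeros((1600,2560),np.uint8)
    for B in parts:
        q=np.array([proj(im,X) for X in tf(p,B)])*4+1.5
        cv2.fillConvexPoly(m,cv2.convexHull(np.round(q).astype(np.int32)),1)
    return cv2.resize(m.astype(np.float32),(640,400),interpolation=cv2.INTER_AREA)
def fit(obs,parts,p0):
    f=lambda p:sum(1-np.minimum(m,s).sum()/np.maximum(m,s).sum() for m,s in((m,sil(im,p,parts)) for im,m in obs))
    r=min((minimize(f,np.array(p0)+[0,0,d],method="Nelder-Mead",options=dict(initial_simplex=np.array(p0)+[0,0,d]+np.array([[0,0,0],[.01,0,0],[0,.01,0],[0,0,.1]]),maxiter=120)) for d in(-.1,.1)),key=lambda r:r.fun)
    return r.x.round(4),round(r.fun,3)
E
python3 - <<'E'
from h import *
ob=[];ot=[]
for c in("scene","top"):
    im=eyes.get_image(c)
    for l in("bin","tray_lip","tipper"):
        r=eyes.regions_of(c,l);print(c,l,[(x["bbox"],round(x["confidence"],2),int(x["mask"].sum())) for x in r[:2]])
        if l=="bin":ob.append((im,r[0]["mask"].astype(np.float32)))
        if l=="tipper": np.save(c+"_tip",r[0]["mask"])
    g=im["frame"].min(2).astype(int); w=np.zeros((400,640),np.uint8)
    pl=[int(v) for v in((285,170,360,230) if c=="scene" else (275,165,345,200))]
    sub=(g>150).astype(np.uint8); w[pl[1]:pl[3],pl[0]:pl[2]]=sub[pl[1]:pl[3],pl[0]:pl[2]]
    n,L,st,_=cv2.connectedComponentsWithStats(w);k=1+st[1:,4].argmax();h=np.zeros_like(w)
    cv2.fillConvexPoly(h,cv2.convexHull(np.argwhere(L==k)[:,::-1].astype(np.int32)),1);print(c,st[k]);ot.append((im,h.astype(np.float32)))
print("bin",fit(ob,BIN,[.503,-.351,.28]),[fit([o],BIN,[.503,-.351,.28]) for o in ob])
T=[box(-36,36,-60,125,120,135)]
print("tray",fit(ot,T,[.548,-.143,0]),[fit([o],T,[.548,-.143,0]) for o in ot])
E
```

```text
scene bin [([339.0, 251.7, 391.9, 298.4], 0.76, 1714)]
scene tray_lip [([283.8, 175.8, 350.0, 237.9], 0.64, 1472)]
scene tipper [([264.6, 173.5, 350.2, 258.5], 0.78, 3667)]
scene [306 189  43  35 438]
top bin [([348.3, 179.6, 389.8, 215.0], 0.9, 905)]
top tray_lip [([281.3, 172.7, 335.4, 216.6], 0.82, 1088)]
top tipper [([275.5, 168.9, 335.1, 221.7], 0.59, 2202), ([403.1, 225.2, 411.8, 230.4], 0.35, 59)]
top [ 275  167   70   33 1701]
bin (array([ 0.5111, -0.3373,  0.313 ]), np.float64(0.113)) [(array([ 0.5115, -0.3348,  0.3425]), np.float64(0.058)), (array([ 0.5115, -0.3374,  0.3004]), np.float64(0.049))]
tray (array([ 0.5446, -0.1437, -0.2014]), np.float64(0.916)) [(array([ 0.5477, -0.1465, -0.3053]), np.float64(0.42)), (array([ 0.5462, -0.1413,  0.1373]), np.float64(0.479))]
```

```bash
cat >> h.py <<'E'
def lever():
    u=np.array([0,np.sin(.15),np.cos(.15)]);
    g=np.array([-100,0,120])+130*u
    rod=np.vstack([np.array([-73+d,0,120+0])+k*u+[0,e,0] for d in(-5,5) for k in(0,135) for e in(-5,5)])/1000
    bar=np.vstack([g+[d,e,f] for d in(-28,28) for e in(-8,8) for f in(-8,8)])/1000
    return [rod,bar]
TIP=[box(-117,50,-8,142,0,8),box(-112,-78,103,137,0,118),box(-106,-84,109,131,118,127),box(-36,36,-60,125,120,135),box(-50,-42,-11,11,0,125),box(42,50,-11,11,0,125)]+lever()
E
python3 - <<'E'
from h import *
o=[];V=[]
for c in("scene","top"):
    im=eyes.get_image(c);m=np.load(c+"_tip.npy").astype(np.float32);o.append((im,m))
p,s=fit(o,TIP,[.548,-.143,0]);print(p,s,[fit([q],TIP,[.548,-.143,0]) for q in o])
pb=np.array([.5111,-.3373,.313])
for (im,_),(a,b,c,d) in zip(o,[(200,140,440,320),(230,140,470,250)]):
    f=cv2.resize(im["frame"][b:d,a:c],None,fx=3.0,fy=3.0,interpolation=cv2.INTER_CUBIC)
    for q,P in((p,TIP),(pb,BIN)):
        for B in P:
            h=cv2.convexHull(np.array([(proj(im,X)-[a,b]+.5)*3.0 for X in tf(q,B)]).astype(np.int32));cv2.polylines(f,[h],True,(255,0,0),1)
    V.append(f)
v=np.vstack(V);v=cv2.resize(v,None,fx=600/v.shape[0],fy=600/v.shape[0],interpolation=cv2.INTER_AREA);print(v.shape);cv2.imwrite("pics/fit.png",v[:,:,::-1])
E
```

```text
[ 0.543  -0.1412 -0.001 ] 0.291 [(array([ 0.5431, -0.1389, -0.0127]), np.float64(0.112)), (array([ 5.403e-01, -1.421e-01,  3.000e-04]), np.float64(0.163))]
(600, 497, 3)
```

View pics/fit.png

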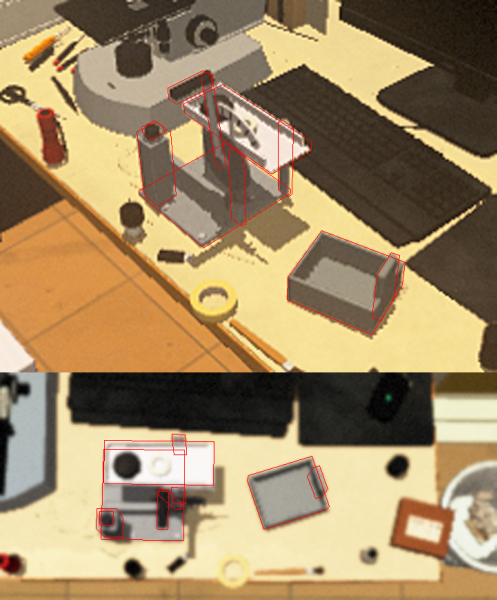

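```bash
cat >> h.py <<'E'
def go(*tg):
    s=manip.get_state();q=s["ee_rot"];R=Ro.from_quat([q[1],q[2],q[3],q[0]]).as_matrix()
    h0=np.degrees(np.arctan2(R[1,1],R[0,1]));print("at",s["position"].round(4),"head",h0.round(2),"clock",s["clock"],"q",s["qpos"].round(2))
    for x,y,z,h in tg:
        d=R.T@(np.array([x,y,z])-s["position"])/.5;print((x,y,z,h),d.round(4),round(-((h-h0+180)%360-180)/360,4))
E
python3 -c "
from h import *
go((.30,.30,.40,66.7),(.38,-.05,.40,-72.1),(.5277,-.3887,.16,-72.1),(.5277,-.3887,.069,-72.1))"
```

```text
at [0.2275 0.5281 0.2453] head 66.69 clock 1.9 q [ 1.04  0.28  1.5   0.    1.36 -0.12]
(0.3, 0.3, 0.4, 66.7) [-0.3136 -0.3616 -0.3094] -0.0
(0.38, -0.05, 0.4, -72.1) [-0.7375 -0.9412 -0.3094] 0.3855
(0.5277, -0.3887, 0.16, -72.1) [-1.2768 -1.4465  0.1705] 0.3855
(0.5277, -0.3887, 0.069, -72.1) [-1.2768 -1.4465  0.3525] 0.3855
```

```bash
python3 -m creep '[[1,0,0,-0.1,0],[1,-0.1,-0.1,-0.2,0.02],[1,-0.2,-0.2,-0.3,0.045],[1,-0.26,-0.28,-0.31,0.07],[1,-0.32,-0.36,-0.31,0.09],[1,-0.37,-0.43,-0.31,0.115],[1,-0.43,-0.5,-0.31,0.14],[1,-0.48,-0.57,-0.31,0.16],[1,-0.53,-0.64,-0.31,0.185],[1,-0.58,-0.71,-0.31,0.21]]' 60
python3 -c "
from h import *
go((.38,-.05,.40,-72.1),(.50,-.3,.33,-72.1))"
```

```text
clock: 2.9
position: [0.3426, 0.1207, 0.4006]
ee_rot: [-0.004, 0.756, 0.654, 0.0]
contact_force: [2.9, -0.1, -1.0]
width: 0.0854
gripper_force: 0.0
at [0.3426 0.1207 0.4006] head -8.25 clock 2.9 q [ 0.14 -0.11  1.56  0.01  1.69  0.28]
(0.38, -0.05, 0.4, -72.1) [-0.3271  0.123  -0.0011] 0.1774
(0.5, -0.3, 0.33, -72.1) [-0.7883  0.433   0.1349] 0.1774
```

```bash
python3 -m creep '[[1,-0.08,0.03,0,0.02],[1,-0.16,0.06,0,0.045],[1,-0.24,0.09,0,0.07],[1,-0.32,0.12,0,0.09],[1,-0.40,0.17,0,0.115],[1,-0.48,0.22,0,0.14],[1,-0.56,0.27,0.02,0.16],[1,-0.64,0.33,0.06,0.177],[1,-0.72,0.39,0.10,0.177],[1,-0.79,0.43,0.135,0.177]]'
python3 - <<'E'
from h import *
im=eyes.get_image("wrist");save(im,"w1.png");r=eyes.regions_of("wrist","bin");print([(x["bbox"],x["confidence"]) for x in r[:2]])
ob=[(im,r[0]["mask"].astype(np.float32))];print(fit(ob,BIN,[.511,-.337,.313]))
for c in("top","scene"):
    i=eyes.get_image(c);r=eyes.regions_of(c,"bin");print(fit([(i,r[0]["mask"].astype(np.float32))],BIN,[.511,-.337,.313]) if r else 0)
go((.5277,-.3887,.13,-72.1),(.5277,-.3887,.061,-72.1))
E
```

```text
clock: 3.9
position: [0.5036, -0.3016, 0.3324]
ee_rot: [0.0, 0.987, 0.158, 0.001]
contact_force: [0.4, 0.4, 0.6]
width: 0.0856
gripper_force: 0.0
[([297.2, 126.8, 393.8, 201.1], 0.67)]
(array([ 0.5108, -0.3355,  0.3175]), np.float64(0.024))
(array([ 0.512 , -0.3392,  0.3323]), np.float64(0.482))
(array([ 0.5122, -0.3348,  0.3243]), np.float64(0.053))
at [ 0.5024 -0.299   0.3338] head -71.79 clock 4.2 q [-0.66  0.26  1.32  0.    1.57  0.6 ]
(0.5277, -0.3887, 0.13, -72.1) [-0.0083  0.1862  0.4076] 0.0009
(0.5277, -0.3887, 0.061, -72.1) [-0.0084  0.1862  0.5456] 0.0009
```

View pics/w1.png

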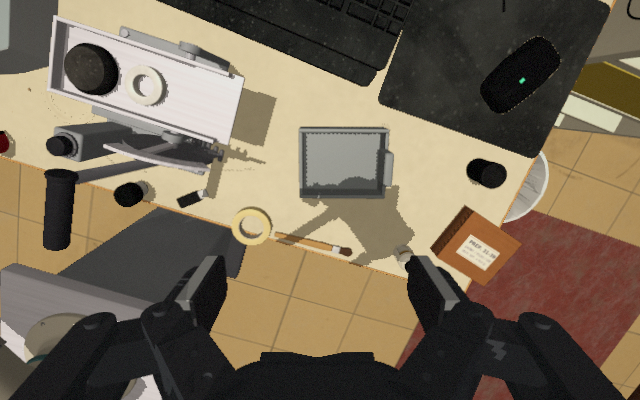

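The wrist view shows the bin at about (345,162) with its tab at (389,168). The fit agrees with the earlier one, so I'll descend onto the tab.

```bash
python3 -m creep '[[1,-0.004,0.09,0.05,0],[1,-0.008,0.182,0.12,0],[1,-0.008,0.182,0.2,0],[1,-0.008,0.182,0.28,0],[1,-0.008,0.182,0.36,0],[1,-0.008,0.182,0.43,0],[1,-0.008,0.182,0.48,0],[1,-0.008,0.182,0.52,0],[1,-0.008,0.182,0.546,0],[1,-0.008,0.182,0.546,0]]' 60
python3 - <<'E'
from h import *
s=manip.get_state();print(s["position"].round(4),s["contact_force"].round(1))
im=eyes.get_image("wrist");save(im,"w2.png")
E
python3 -m creep '[[0.6,0,0,0,0],[0.4,0,0,0,0],[0,0,0,0,0],[0,0,0,0,0],[0,0,0,0,0],[0,0,0,0,0],[0,0,0,0,0],[0,0,0,0,0]]' 60
```

```text
clock: 5.2
position: [0.5269, -0.386, 0.0597]
ee_rot: [-0.001, 0.987, 0.159, -0.0]
contact_force: [-0.3, 1.3, -0.4]
width: 0.0852
gripper_force: 0.0
[ 0.5269 -0.386   0.0597] [-0.3  1.3 -0.4]
clock: 6.05
position: [0.5275, -0.3879, 0.0604]
ee_rot: [0.0, 0.987, 0.158, 0.0]
contact_force: [-0.2, -0.3, 2.4]
width: 0.0111
gripper_force: 59.5
```

```bash
python3 -c "
from h import *
go((.543,-.34,.10,-90),(.543,-.271,.075,-90))"; python3 -m creep '[[0,0,0,-0.03,0],[0,0,0,-0.06,0],[0,0,0,-0.08,0],[0,0,0,-0.08,0]]'
python3 -c "
from h import *
go((.543,-.34,.10,-90),(.543,-.271,.1,-90))"
```

```text
at [ 0.5275 -0.3879  0.0604] head -71.82 clock 6.05 q [-0.74  0.53  1.58 -0.    1.03  0.51]
(0.543, -0.34, 0.1, -90) [ 0.0594 -0.0813 -0.0792] 0.0505
(0.543, -0.271, 0.075, -90) [ 0.1024 -0.2125 -0.0293] 0.0505
clock: 6.45
position: [0.5278, -0.388, 0.1011]
ee_rot: [0.001, 0.987, 0.158, 0.001]
contact_force: [0.0, -0.5, -2.3]
width: 0.0111
gripper_force: 58.9
at [ 0.5278 -0.388   0.1011] head -71.82 clock 6.45 q [-0.74  0.49  1.53  0.    1.11  0.51]
(0.543, -0.34, 0.1, -90) [ 0.0588 -0.0817  0.0021] 0.0505
(0.543, -0.271, 0.1, -90) [ 0.1019 -0.2128  0.0019] 0.0505
```

```bash
python3 -m creep '[[0,0.02,-0.03,0,0.012],[0,0.04,-0.06,0,0.025],[0,0.06,-0.08,0,0.038],[0,0.06,-0.08,0,0.05],[0,0.06,-0.08,0,0.0505]]'
python3 - <<'E'
from h import *
im=eyes.get_image("wrist");save(im,"w3.png");r=eyes.regions_of("wrist","tipper");print([(x["bbox"],x["confidence"]) for x in r[:2]])
if r: print(fit([(im,r[0]["mask"].astype(np.float32))],TIP,[.543,-.141,0]))
im=eyes.get_image("scene");r=eyes.regions_of("scene","bin")
B=[b+[0,0,.041] for b in BIN];print(fit([(im,r[0]["mask"].astype(np.float32))],B,[.543,-.286,0]))
go((.543,-.271,.1,-90))
E
```

```text
clock: 6.95
position: [0.5429, -0.3392, 0.099]
ee_rot: [-0.001, 1.0, 0.0, -0.001]
contact_force: [-0.1, -0.3, -1.1]
width: 0.011
gripper_force: 58.9
[([2.4, 314.5, 66.2, 400.0], 0.61), ([0.3, 147.0, 103.3, 400.0], 0.57)]
(array([ 0.4906, -0.084 , -0.0478]), np.float64(0.9))
(array([ 0.5402, -0.2872, -0.0346]), np.float64(0.176))
at [ 0.5429 -0.3403  0.0995] head -89.96 clock 7.15 q [-0.67  0.48  1.57 -0.    1.1   0.9 ]
(0.543, -0.271, 0.1, -90) [ 0.0002 -0.1386 -0.0009] 0.0001
```

View pics/w3.png

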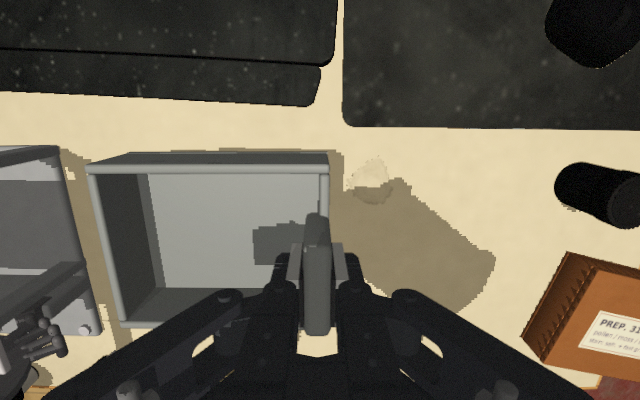

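```bash
python3 - <<'E'
from h import *
im=eyes.get_image("wrist")
for uv in((59,147),(101,333),(80,240)): print(uv,atz(im,uv,.008).round(4))
# bin near wall top outer corners, z = .041+.042
for uv in((88,168),(121,327),(329,153)): print(uv,atz(im,uv,.083).round(4))
c=im["frame"][140:345,0:140];cv2.imwrite("pics/w3c.png",cv2.resize(c,None,fx=2.9,fy=2.9,interpolation=cv2.INTER_CUBIC)[:,:,::-1])
E
```

```text
(59, 147) [ 0.5892 -0.1551  0.008 ]
(101, 333) [ 0.4275 -0.1517  0.008 ]
(80, 240) [ 0.5164 -0.1542  0.008 ]
(88, 168) [ 0.5891 -0.2301  0.083 ]
(121, 327) [ 0.497  -0.2285  0.083 ]
(329, 153) [ 0.5961 -0.3459  0.083 ]
```

View pics/w3c.png

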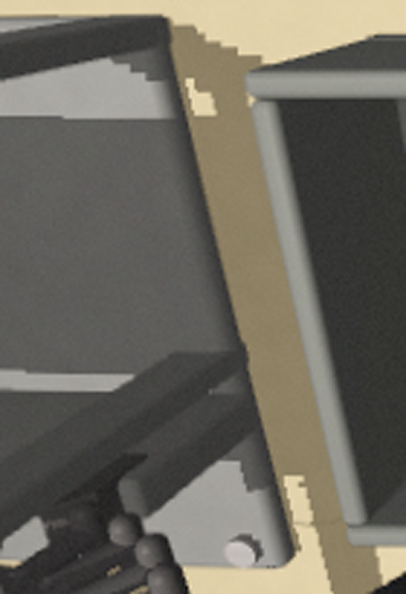

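The crop shows the bin's near rim running parallel to the base-plate edge, about 75 mm from it, with the x centres aligned. I'll move it in by 67 mm and set it down.

```bash
python3 -m creep '[[0,0,-0.03,0,0],[0,0,-0.06,0.01,0],[0,0,-0.09,0.02,0],[0,0,-0.12,0.04,0],[0,0,-0.134,0.06,0],[0,0,-0.134,0.07,0],[0,0,-0.134,0.076,0],[0,0,-0.134,0.079,0],[0,0,-0.134,0.08,0],[0,0,-0.134,0.08,0]]'
python3 - <<'E'
from h import *
s=manip.get_state();print(s["position"].round(4),s["contact_force"].round(1))
E
python3 -m creep '[[0.1,0,0,0,0],[0.25,0,0,0,0],[0.5,0,0,0,0],[0.5,0,0,0,0],[0.5,0,0,0,0],[0.5,0,0,-0.05,0],[0.5,0,0,-0.1,0],[0.5,0,0.03,-0.2,0],[0.5,0,0.08,-0.3,0],[0.5,0,0.13,-0.4,0]]'
python3 - <<'E'
from h import *
im=eyes.get_image("wrist");save(im,"w4.png")
r=eyes.regions_of("wrist","bin");print([x["bbox"] for x in r[:1]],fit([(im,r[0]["mask"].astype(np.float32))],BIN,[.543,-.219,0]))
r=eyes.regions_of("wrist","tipper");print([x["bbox"] for x in r[:1]],fit([(im,r[0]["mask"].astype(np.float32))],TIP,[.543,-.141,0]))
for l in("tray_lip","lever_grip","button_top"): print(l,[(x["centre"],x["confidence"]) for x in eyes.place_of("wrist",l)[:2]])
im=eyes.get_image("scene");r=eyes.regions_of("scene","bin");print(fit([(im,r[0]["mask"].astype(np.float32))],BIN,[.543,-.219,0]) if r else 0)
go((.543,-.30,.30,-90))
E
```

```text
clock: 8.2
position: [0.5433, -0.2735, 0.0604]
ee_rot: [-0.0, 1.0, -0.0, 0.0]
contact_force: [-2.0, 2.1, 1.1]
width: 0.0109
gripper_force: 59.3
[ 0.5433 -0.2735  0.0604] [-2.   2.1  1.1]
clock: 9.2
position: [0.5432, -0.3321, 0.2495]
ee_rot: [0.0, 1.0, 0.0, 0.0]
contact_force: [0.2, -0.8, -0.1]
width: 0.0428
gripper_force: 0.0
[[154.8, 127.9, 280.1, 219.4]] (array([ 0.5431, -0.2194, -0.0052]), np.float64(0.024))
[[1.0, 130.2, 179.1, 356.9]] (array([ 0.5426, -0.1318,  0.0528]), np.float64(0.234))
tray_lip []
lever_grip []
button_top []
(array([ 0.5429, -0.2204, -0.0047]), np.float64(0.028))
at [ 0.5425 -0.3307  0.2455] head -89.97 clock 9.6 q [-0.66  0.37  1.36  0.    1.41  0.91]
(0.543, -0.3, 0.3, -90) [ 0.0007 -0.0617 -0.1089] 0.0001
```

View pics/w4.png

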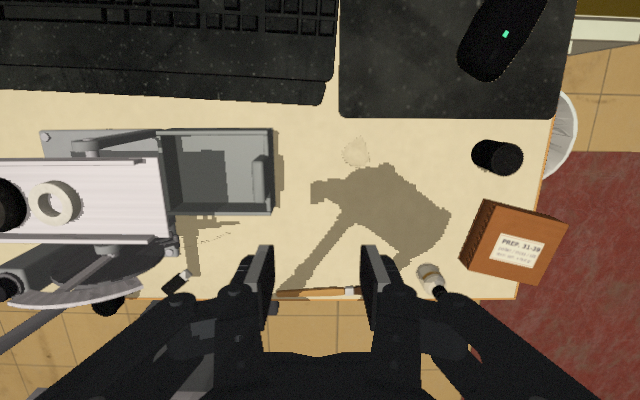

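The wrist view shows the bin settled at (.543,-.220), square to the stand and just before the pillars, with the tray lip over it. Next I'll go above the lever grip.

```bash
python3 -c "
from h import *
go((.447,-.18,.40,-90))"; python3 -m creep '[[0.8,0,0,-0.1,0],[0.8,0.03,0,-0.18,0],[0.8,0.08,-0.06,-0.25,0],[0.8,0.13,-0.13,-0.31,0],[0.8,0.17,-0.21,-0.31,0],[0.8,0.19,-0.27,-0.31,0],[0.8,0.19,-0.3,-0.31,0],[0.8,0.19,-0.3,-0.31,0]]'
python3 - <<'E'
from h import *
im=eyes.get_image("wrist");save(im,"w5.png");O=[]
for l,z in(("lever_grip",.249),("button_top",.127),("tray_lip",.135)):
    r=eyes.place_of("wrist",l);print(l,[(np.round(x["centre"]),round(x["confidence"],2),atz(im,x["centre"],z).round(4)) for x in r[:2]])
r=eyes.regions_of("wrist","tipper");print(fit([(im,r[0]["mask"].astype(np.float32))],TIP,[.543,-.141,0]) if r else 0)
go((.447,-.122,.30,-90),(.447,-.122,.244,-90))
E
```

```text
at [ 0.5425 -0.3307  0.2455] head -89.97 clock 9.6 q [-0.66  0.37  1.36  0.    1.41  0.91]
(0.447, -0.18, 0.4, -90) [-0.1918 -0.3024 -0.3077] 0.0001
clock: 10.4
position: [0.6379, -0.1797, 0.4015]
ee_rot: [-0.001, 1.0, 0.002, -0.001]
contact_force: [-0.1, -0.4, 0.3]
width: 0.0687
gripper_force: 0.0
lever_grip [(array([267., 354.]), 0.97, array([ 0.4424, -0.1242,  0.249 ])), (array([255., 284.]), 0.48, array([ 0.5339, -0.1163,  0.249 ]))]
button_top []
tray_lip [(array([334., 235.]), 0.93, array([ 0.5395, -0.2028,  0.135 ]))]
0
at [ 0.6376 -0.1836  0.4022] head -90.12 clock 10.65 q [-0.38  0.38  0.97 -0.    1.79  1.19]
(0.447, -0.122, 0.3, -90) [-0.3814 -0.1225  0.2046] -0.0003
(0.447, -0.122, 0.244, -90) [-0.3813 -0.1226  0.3166] -0.0003
```

View pics/w5.png

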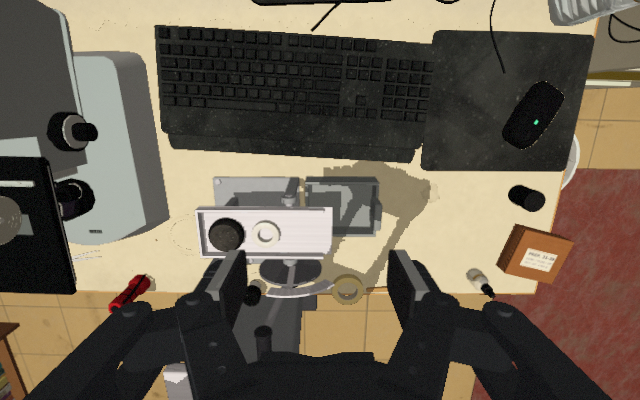

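I had the x sign wrong on that move, but at 0.4 m it was harmless. The picture shows the grip at (267,354) and the lip at (334,235). I'll correct and descend.

```bash
python3 -m creep '[[0.8,-0.08,-0.03,0,0],[0.8,-0.16,-0.06,0,0],[0.8,-0.24,-0.09,0,0],[0.8,-0.32,-0.12,0,0],[0.8,-0.385,-0.121,0.02,0],[0.8,-0.385,-0.121,0.08,0],[0.8,-0.385,-0.121,0.13,0],[0.8,-0.385,-0.121,0.13,0]]'
python3 - <<'E'
from h import *
im=eyes.get_image("wrist");cv2.imwrite("pics/w6.png",im["frame"][:,:,::-1])
for c in("scene","top","wrist"):
    i=im if c=="wrist" else eyes.get_image(c)
    for l,z in(("lever_grip",.249),("button_top",.127)):
        r=eyes.place_of(c,l);print(c,l,[(np.round(x["centre"]),round(x["confidence"],2),atz(i,x["centre"],z).round(4)) for x in r[:2]])
go((.445,-.1225,.244,-90))
E
```

```text
clock: 11.45
position: [0.4432, -0.1216, 0.3348]
ee_rot: [-0.001, 1.0, -0.001, -0.003]
contact_force: [-0.0, -0.3, 0.1]
width: 0.0682
gripper_force: 0.0
scene lever_grip [(array([293., 181.]), 0.8, array([ 0.4483, -0.1209,  0.249 ]))]
scene button_top [(array([272., 195.]), 0.47, array([0.4621, 0.0058, 0.127 ]))]
top lever_grip [(array([405., 230.]), 0.63, array([ 0.3693, -0.4267,  0.249 ]))]
top button_top [(array([279., 208.]), 0.57, array([ 0.4539, -0.014 ,  0.127 ]))]
wrist lever_grip [(array([318., 213.]), 0.91, array([ 0.4416, -0.1225,  0.249 ]))]
wrist button_top [(array([221., 173.]), 0.72, array([ 0.4433, -0.0159,  0.127 ])), (array([610.,  74.]), 0.29, array([ 0.5487, -0.4232,  0.127 ]))]
at [ 0.4462 -0.1216  0.3382] head -89.99 clock 11.9 q [-0.42  0.06  1.55  0.    1.53  1.15]
(0.445, -0.1225, 0.244, -90) [-0.0027  0.0017  0.1884] 0.0
```

View pics/w6.png

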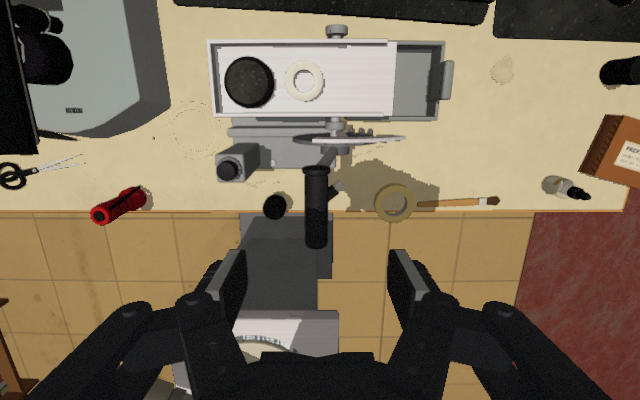

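The grip bar is at (316,208), centred between the fingers, and the button is near (228,170). I'll descend and close gently.

```bash
python3 -m creep '[[0.8,0,0.001,0.06,0],[0.8,0,0.001,0.12,0],[0.8,0,0.001,0.17,0],[0.8,0,0.001,0.188,0],[0.4,0,0.001,0.188,0],[0,0,0.001,0.188,0],[0,0,0.001,0.188,0],[0,0,0.001,0.188,0],[0,0,0.001,0.188,0]]' 30
python3 - <<'E'
from h import *
s=manip.get_state();print(s["position"].round(4),s["contact_force"].round(1),s["width"],s["gripper_force"])
p=s["position"]
for th in(.1,.2,.3,.4,.5,.6,.68,.73,.75):
    y=.13*(np.sin(.15-th)-np.sin(.15));z=.13*(np.cos(.15-th)-np.cos(.15))
    print(th,"dy",(-y/.5).round(4),"dz",(-z/.5).round(4))
E
```

```text
clock: 12.8
position: [0.4466, -0.1216, 0.2449]
ee_rot: [-0.0, 1.0, -0.0, 0.002]
contact_force: [1.1, 3.1, 5.5]
width: 0.0158
gripper_force: 29.4
[ 0.4466 -0.1216  0.2449] [1.1 3.1 5.5] 0.015845393549593377 29.371911585330963
0.1 dy 0.0259 dz -0.0026
0.2 dy 0.0518 dz -0.0026
0.3 dy 0.0777 dz -0.0
0.4 dy 0.1032 dz 0.0052
0.5 dy 0.128 dz 0.0128
0.6 dy 0.1519 dz 0.023
0.68 dy 0.1703 dz 0.0328
0.73 dy 0.1813 dz 0.0396
0.75 dy 0.1857 dz 0.0425
```

```bash
python3 -m creep '[[0,0,0.013,-0.002,0],[0,0,0.026,-0.0026,0],[0,0,0.039,-0.003,0],[0,0,0.052,-0.0026,0],[0,0,0.065,-0.0015,0],[0,0,0.078,0,0],[0,0,0.085,0.0015,0],[0,0,0.091,0.003,0],[0,0,0.097,0.004,0],[0,0,0.103,0.0052,0]]'
python3 -m creep '[[0,0,0.0125,0.0035,0],[0,0,0.025,0.0076,0],[0,0,0.037,0.0125,0],[0,0,0.049,0.0178,0],[0,0,0.058,0.0225,0],[0,0,0.067,0.0276,0],[0,0,0.073,0.031,0],[0,0,0.078,0.0342,0],[0,0,0.079,0.035,0],[0,0,0.079,0.035,0]]'
python3 - <<'E'
from h import *
s=manip.get_state();p=s["position"];print(p.round(4),s["contact_force"].round(1),s["width"])
y0,z0=-.1216-.0194,.2449-.1285
print("theta",.15-np.arctan2(p[1]-y0,p[2]-z0))
E
```

```text
clock: 13.8
position: [0.4465, -0.1718, 0.2418]
ee_rot: [-0.002, 1.0, -0.0, 0.001]
contact_force: [1.3, 4.3, 4.5]
width: 0.0158
gripper_force: 30.4
clock: 14.8
position: [0.4463, -0.2128, 0.2235]
ee_rot: [-0.0, 1.0, -0.0, 0.001]
contact_force: [3.5, 4.9, 2.9]
width: 0.016
gripper_force: 30.6
[ 0.4463 -0.2128  0.2235] [3.5 4.9 2.9] 0.015999746738538212
theta 0.740508667724068
```

```bash
python3 -m creep '[[0,0,-0.007,-0.004,0],[0,0,-0.014,-0.009,0],[0.3,0,-0.014,-0.009,0],[0.6,0,-0.014,-0.009,0],[0.6,0,-0.014,-0.009,0],[0.6,0,-0.014,-0.009,0],[0.6,0,-0.014,-0.05,0],[0.6,0,-0.014,-0.12,0],[0.6,0,-0.014,-0.2,0],[0.6,0,-0.014,-0.25,0]]'
python3 - <<'E'
from h import *
V=[]
for c in("scene","wrist"):
    im=eyes.get_image(c);V.append(cv2.resize(im["frame"],(480,300),interpolation=cv2.INTER_AREA) if c=="wrist" else cv2.resize(im["frame"][150:300,240:480],(480,300)))
    for l in("collar_ring","rubber_cap","lever_grip","button_top"):
        r=eyes.place_of(c,l);print(c,l,[(np.round(x["centre"]),round(x["confidence"],2),atz(im,x["centre"],.005 if l[0] in"cr" else .2335 if l[0]=="l" else .127).round(3)) for x in r[:2]])
cv2.imwrite("pics/v7.png",np.vstack(V)[:,:,::-1])
go((.45,-.02,.30,-90),(.45,-.02,.18,-90))
E
```

```text
clock: 15.8
position: [0.446, -0.2066, 0.3513]
ee_rot: [0.001, 1.0, -0.0, 0.001]
contact_force: [-1.1, -0.3, -0.7]
width: 0.051
gripper_force: 0.0
scene collar_ring [(array([262., 253.]), 0.27, array([ 0.362, -0.063,  0.005]))]
scene rubber_cap [(array([348., 256.]), 0.59, array([ 0.539, -0.239,  0.005])), (array([262., 251.]), 0.29, array([ 0.366, -0.055,  0.005]))]
scene lever_grip [(array([314., 200.]), 0.69, array([ 0.446, -0.205,  0.234])), (array([304., 286.]), 0.65, array([ 0.251, -0.4  ,  0.234]))]
scene button_top [(array([277., 199.]), 0.5, array([ 0.461, -0.022,  0.127]))]
wrist collar_ring []
wrist rubber_cap [(array([340.,  91.]), 0.68, array([ 0.536, -0.238,  0.005]))]
wrist lever_grip [(array([318., 203.]), 0.68, array([ 0.442, -0.206,  0.234]))]
wrist button_top [(array([152., 170.]), 0.88, array([ 0.448, -0.017,  0.127]))]
at [ 0.4453 -0.2058  0.3473] head -90.0 clock 16.3 q [-0.57  0.11  1.48  0.    1.56  1.  ]
(0.45, -0.02, 0.3, -90) [ 0.0095 -0.3714  0.095 ] -0.0
(0.45, -0.02, 0.18, -90) [ 0.01   -0.3711  0.335 ] -0.0
```

View pics/v7.png

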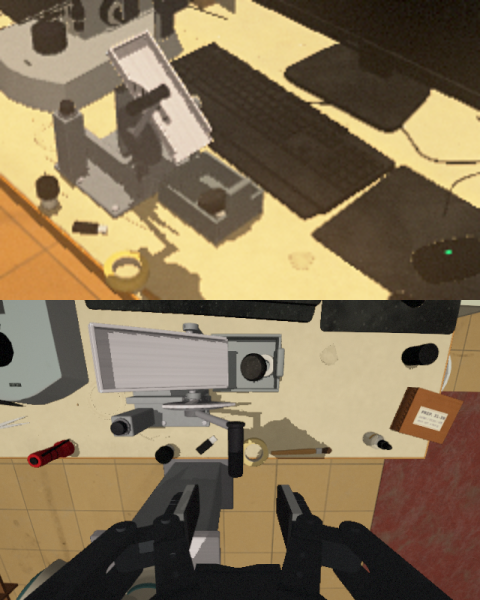

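The tray is empty, tipped in notch 3, with the lever at y −0.205 as expected. The cap is in the bin at (252,366), and the pale edge beside it is the collar. Next is the button.

```bash
python3 -m creep '[[0,0,-0.09,0,0],[0,0.004,-0.18,0,0],[0,0.005,-0.27,0,0],[0,0.005,-0.35,0.02,0],[0,0.005,-0.3725,0.1,0],[0,0.005,-0.3725,0.19,0],[0,0.005,-0.3725,0.27,0],[0,0.005,-0.3725,0.34,0],[0,0.005,-0.3725,0.36,0],[0,0.005,-0.3725,0.36,0]]' 40
python3 - <<'E'
from h import *
im=eyes.get_image("wrist");print([(x["centre"],atz(im,x["centre"],.127).round(3)) for x in eyes.place_of("wrist","button_top")[:1]])
for c in ("scene","wrist"): print([(c,x["confidence"],np.round(x["centre"]),atz(im if c=="wrist" else eyes.get_image(c),x["centre"],.005).round(3)) for x in eyes.place_of(c,"collar_ring")[:2]])
go((.448,-.0195,.142,-90),(.448,-.0195,.130,-90))
E
```

```text
clock: 17.3
position: [0.4473, -0.0195, 0.1672]
ee_rot: [-0.0, 1.0, 0.0, -0.002]
contact_force: [0.7, 0.6, 1.1]
width: -0.0
gripper_force: 0.0
[([315.3, 238.7], array([ 0.446, -0.019,  0.127]))]
[('scene', 0.27, array([262., 253.]), array([ 0.362, -0.063,  0.005]))]
[('wrist', 0.77, array([597.,  82.]), array([ 0.542, -0.271,  0.005]))]
at [ 0.4496 -0.02    0.1702] head -90.01 clock 17.55 q [-0.2   0.15  1.88  0.    1.11  1.37]
(0.448, -0.0195, 0.142, -90) [-0.0034 -0.0011  0.0563] -0.0
(0.448, -0.0195, 0.13, -90) [-0.0035 -0.0011  0.0803] -0.0
```

```bash
python3 -m creep '[[0,-0.004,0,0.03,0],[0,-0.004,0,0.05,0],[0,-0.004,0,0.056,0],[0,-0.004,0,0.062,0],[0,-0.004,0,0.068,0],[0,-0.004,0,0.074,0],[0,-0.004,0,0.074,0],[0,-0.004,0,0.074,0]]'
python3 - <<'E'
from h import *
im=eyes.get_image("scene")
s=manip.get_state();print(s["position"].round(4),s["contact_force"].round(1))
for l in("lever_grip","tray_lip"): print(l,[(np.round(x["centre"]),round(x["confidence"],2)) for x in eyes.place_of("scene",l)[:2]])
E
```

```text
clock: 18.35
position: [0.446, -0.0197, 0.132]
ee_rot: [-0.0, 1.0, 0.0, -0.0]
contact_force: [-3.3, 1.3, 7.9]
width: -0.0001
gripper_force: 3.8
[ 0.446  -0.0196  0.132 ] [-3.8  0.1  7.2]
lever_grip [(array([304., 185.]), 0.96)]
tray_lip [(array([341., 221.]), 0.68), (array([326., 237.]), 0.64)]
```

The button is down and the tray is falling, so I'll hold it there.

```bash
python3 -m creep '[[0,0,0,0.002,0],[0,0,0,0.002,0],[0,0,0,0.002,0],[0,0,0,0.002,0],[0,0,0,0.002,0],[0,0,0,0.002,0],[0,0,0,0.002,0],[0,0,0,0.002,0],[0,0,0,0.002,0],[0,0,0,0.002,0]]'
python3 -m creep '[[0,0,0,0,0],[0,0,0,0,0],[0,0,0,0,0],[0,0,0,0,0],[0,0,0,0,0]]'
python3 - <<'E'
from h import *
im=eyes.get_image("scene")
for l in("lever_grip","tray_lip"): print(l,[(np.round(x["centre"]),round(x["confidence"],2)) for x in eyes.place_of("scene",l)[:2]])
im=eyes.get_image("wrist");print([(np.round(x["centre"]),x["confidence"],atz(im,x["centre"],.249).round(3)) for x in eyes.place_of("wrist","lever_grip")[:1]])
E
```

```text
clock: 19.5
position: [0.446, -0.0196, 0.1319]
ee_rot: [0.0, 1.0, 0.0, 0.0]
contact_force: [-4.9, 0.6, 16.1]
width: 0.0
gripper_force: 7.4
clock: 20.0
position: [0.446, -0.0196, 0.1319]
ee_rot: [0.0, 1.0, 0.0, 0.0]
contact_force: [-5.5, 1.1, 14.2]
width: 0.0003
gripper_force: 7.4
lever_grip [(array([292., 181.]), 0.83), (array([298., 226.]), 0.19)]
tray_lip [(array([341., 219.]), 0.96)]
[]
```

Lever and lip are back at their home pixels, (292,181) and (341,219). I'll lift off and take a final look.

```bash
python3 -m creep '[[0,0,0,-0.03,0],[0,0,0,-0.1,0],[0,0,0,-0.2,0],[0,0,0,-0.3,0],[0,0,0,-0.38,0],[0,0,0.06,-0.42,0],[0,0,0.13,-0.42,0],[0,0,0.2,-0.42,0],[0,0,0.25,-0.42,0],[0,0,0.25,-0.42,0]]'
python3 - <<'E'
from h import *
V=[]
im=eyes.get_image("scene");V.append(cv2.resize(im["frame"][150:300,240:480],(480,300)))
for l in("lever_grip","tray_lip"): print(l,[(np.round(x["centre"]),round(x["confidence"],2)) for x in eyes.place_of("scene",l)[:1]])
im=eyes.get_image("wrist");V.append(cv2.resize(im["frame"][0:250,150:550],(480,300)))
cv2.imwrite("pics/v8.png",np.vstack(V)[:,:,::-1])
r=eyes.regions_of("wrist","bin");print(fit([(im,r[0]["mask"].astype(np.float32))],BIN,[.543,-.219,0]) if r else 0)
E
```

```text
clock: 21.25
position: [0.4471, -0.1478, 0.3401]
ee_rot: [0.001, 1.0, -0.002, 0.001]
contact_force: [-0.5, 0.3, 0.1]
width: -0.0003
gripper_force: 0.0
lever_grip []
tray_lip [(array([340., 218.]), 0.96)]
(array([ 0.5425, -0.2205,  0.0076]), np.float64(0.602))
```

View pics/v8.png

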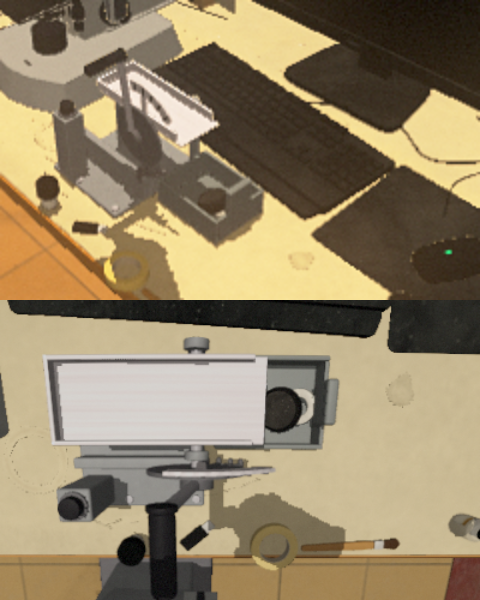

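The tray is level and empty, and the lever is home. The cap at (282,408) and the white collar at (303,405) are both in the bin. The bystanders look untouched and the gripper is clear.

```bash
python3 -c "
from rig import manip
print(manip.sign_off())"
```

```text
the job is handed in; nothing more can be done
None
```

The job is done and handed in at about 21 s of the 67 s allowed: the bin is against the stand, both parts slid into it from notch 3, and the tray dropped back level while the button was held down.

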